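# Set and lock the candle-glass centring iris

### The job

Set the round centring jig for the next size of candle glass: with your fingertips, push the orange paddle of the ring's lever around until its white pointer points at the red tab on the rim. Then push the blue thumb tab of the lock fully in toward the ring, with the pointer left where you set it. Only push, never pinch the paddle or the blue tab, and leave the glasses and other things on the bench alone.

Things in the scene. Friction and masses are not known exactly. Their poses are not given: they have to be found in the camera images.
- iris_jig: round grey jig, disc 236 mm across, 12 mm thick, screwed to the bench; place and yaw vary. Origin: underside, on the ring's axis; its -x axis is its front (middle of the white scale), z up. A dark fixed hub (136 mm across) rises to 26 mm; on it turns the steel ring (132 mm across, top 41 mm) with the lever. The leaves inside are geared to the ring.
- lever (a joint): angle of ring and lever, rad: 0 = lever toward the jig's front (-x), growing clockwise seen from above (at q it lies along (-cos q, sin q) in the jig's frame). Stops at -1.2 and 0.7. Stays where left; about 3.5 N at the paddle turns it. Starts between -1.0 and -0.65, always on the lower-value side of the red tab.
- paddle (a point): centre of the orange upright paddle on the lever, 80 mm from the ring's axis, 58 mm above the bench. Paddle: 26 mm long along the radius, 14 mm thick along the arc, from 40 to 76 mm above the bench. Axes as the lever's: -x outward along the lever, +y along the arc toward growing joint value.
- paddle_a: half of the orange paddle (7 mm thick) whose outer face looks toward lower lever values: the face to push on for a larger value. Origin at its foot in the paddle's mid-plane. Axes as the lever's.
- paddle_b: other half of the orange paddle, whose outer face looks toward larger lever values: the face to push on to come back. Origin at its foot in the paddle's mid-plane. Axes as the lever's.
- pointer (a point): outer end of the lever's thin white pointer, 105 mm from the ring's axis, 37 mm above the bench.
- red_tab: red tab clipped immovably on the jig's rim, 10 mm wide along the rim, 109 to 123.5 mm from the ring's axis, top 28 mm above the bench (below the lever). Origin on the ring's axis at bench height; its -x axis points to the middle of the tab, so a pointer set exactly has y = 0 in this frame. It sits at a lever value between -0.3 and 0.45.
- tab_tip (a point): middle of the red tab's inner upper edge, 109 mm from the ring's axis, 28 mm above the bench.
- lock (a joint): travel of the lock slide in m: 0 = free (drawn outward, as at the start), 0.018 = fully in, its black rubber shoe against the ring. Stays where it is left, takes about 3 N to push. It does not really brake the ring in this model.
- lock_tab (a point): centre of the lock's blue upright thumb tab, 40 mm above the bench; 104 mm from the ring's axis when free, 86 mm when fully in. Tab: 26 mm wide along the rim, 10 mm thick along the radius, from 22 to 56 mm above the bench. It lies at lever value 1.2, left of the scale seen from the robot. Axes: +x inward to the ring's axis, the way to push; z up.
- lock_outer: outer half (5 mm thick) of the blue thumb tab, the face to push on. Origin at its foot in the tab's mid-plane.
- lock_inner: inner half (5 mm thick) of the blue thumb tab, facing the ring. Origin at its foot in the tab's mid-plane.
- candle_cup_1: black candle glass, 68 mm across, 75 mm tall, loose on the bench, to be left alone. Origin under its centre.
- candle_cup_2: filled black candle glass, 68 mm across, 80 mm tall, loose on the bench, to be left alone. Origin under its centre.
- candle_cup_3: small amber-brown candle glass, 64 mm across, 62 mm tall, loose on the bench, to be left alone. Origin under its centre.
- amber_bottle: dark brown bottle with black cap, 55 mm across, 99 mm tall, loose on the bench, to be left alone. Origin under its centre.
- bead_jar: clear jar of white beads with black lid, 68 mm across, 95 mm tall, loose on the bench, to be left alone. Origin under its centre.
- electrical_tape: roll of black tape, 62 mm across, 19 mm tall, loose on the bench, to be left alone. Origin under its centre.

How it is judged:
By the outcome, as a careful person would: the job done as asked, in the order asked, and still so for the second after the job is handed in, with the robot touching nothing.
It also fails if it takes over 48 s, if anything falls off the work surface, if the arm or the gripper's body presses on something with over 40 N, if the wrist force passes 120 N, or if a joint passes its speed limit or range.

### The arm

A 6-joint arm with a two-finger parallel gripper is mounted at the origin on a cart in front of the work surface, level with it; the furniture and walls round the work are solid. World frame = base frame: x ahead of the robot, y to its left, z up, the work surface at z = 0. Lengths are in mm, angles in rad, forces in N, time in s.
With the tool pointing down it reaches from about 275 to 750 mm from the base axis. Payload 10.2 kg.
Tool frame: the origin (TCP) lies at the very end of the fingers, on their centre line; the grasp point (between the pads) lies 19 mm behind it (arm.tcp_to_grasp is the distance from the TCP to the grasp point, in mm); z points along the fingers, y is the line along which they close (so a half turn about z gives the same grasp; the last joint's range is limited). The gripper opens to 88 mm and grips with 3 to 60 N. Pads are 18 mm wide; open, the fingers measure 123 mm over their backs; the gripper's body (75 mm by 187 mm) begins 45 mm behind the grasp point.
Start: joints at [-0.223, 0.313, 1.498, -0, 1.331, -0.223], TCP at [525.006, -0.014, 238.72] pointing down, gripper open.
Joint ranges: [-2.94, 2.94], [-0.97, 2.17], [0.19, 2.56], [-1.23, 4.37], [0.02, 3.11], [-2.88, 2.88]. Speed limits (rad/s): [2.39, 2.39, 3.01, 3.14, 3.14, 3.14].

### API

Orientations are given as [roll, pitch, yaw] about the fixed x, y, z axes, in that order (R = Rz(yaw) Ry(pitch) Rx(roll)).
In Python, from plant import arm gives the robot as it stands.
- The arm moves only by the tool move_arm, never from a script. Its argument "targets" is a list that holds one entry, the list of rows, each a list of 5 numbers: the opening, from -1 (shut) to 1 (fully open), then the shift along the tool's x, y, z in units of 25 mm (1.0 is 25 mm), then the turn about the tool's z in units of 5 degrees (1.0 is 5 degrees). In form: [[[grip, x, y, z, yaw], ...]]. A call has 1 to 12 rows; each row shifts and turns the commanded pose from where the row before left it, along the tool's axes as they then stand; what a row does not reach is not made up. A row lasts 1/10 s, in which the tool goes at most 50 mm and 8.59 degrees, less where a joint would pass 70% of its speed; a pose out of reach is approached as far as the arm can. A call is refused whole if a number of a shift passes 1 or a number of a turn 1, either way. A call with a gripper value outside its range is refused whole. The fingers move at their own pace and stop on an object; the grip force is fixed at half the most. Time passes only in rows, so rows that do not move let the fingers close. It gives the time, the measured TCP pose, the force, the opening and the grip force at its end, in the units of the state.
- arm.state(): the state, without advancing time (a new reading comes with each control period).
- arm.get_image(name): name is "scene" or "side" or "wrist"; returns (picture, depth): 400x640x3 uint8, blue, green, red; 400x640 float32, mm along the optical axis (not along the pixel's ray), 0 where there is no reading.
- arm.camera_info(name): a dict with "fovy" (degrees; the focal length in pixels is half the picture's height over the tangent of half this angle, whatever the lens; pixels are square), "cx", "cy" (the principal point, pixels), "position" and "attitude" of the camera in the world. Camera axes: x right, y down, z forward; pixel columns grow to the right and rows downward; lengths in mm; the calibration is good to about 2 mm. A picture is of the moment at which its call begins: read the wrist's pose just before it. camera_info takes no time and is no camera call; for the wrist camera it gives the pose at the moment of the call.
- arm.finish_job(): hands the job in; it is judged then, once.
The state is a dict: "t": time; "joint_positions": joint angles; "joint_vel": joint speeds; "effort": joint torques, N m; "tool_pos": TCP position; "tcp_rot": TCP orientation; "ft_force": force on the tool from outside, world axes, zero at the start; "ft_torque": the same for the moment, N m; "width": opening from 0.0 (shut) to 1.0 (fully open); "finger_force": force on a finger pad.
Only numpy, scipy, OpenCV 4.12 (cv2) and the standard library are available. Lean on these libraries where they do the work, as an engineer would, in place of code of your own. Each camera call takes 0.05 s, during which the arm holds its last target. There are 200 camera calls.

## Working session

There is one attempt and no reset: what is moved stays moved. The work goes in short steps, Python scripts to look and compute and a tool call to move; the robot and the scene stay as the last step left them, time stands still between calls to the robot, and variables do not carry over. Pictures are saved under pics/ and viewed, at most 10 in all, crops included, and the job is handed in when it is done.

Besides the shell and the picture viewer there is one more tool, called after ">>>" as name(argument=value, ...) on one line, values as JSON. move_arm: Moves the arm, as the interface text tells. Its arguments: {"type":"object","properties":{"targets":{"type":"array"}},"required":["targets"]}

```bash
mkdir -p pics; cat > h.py <<'E'
import numpy as np,cv2
from plant import arm
from scipy.spatial.transform import Rotation as R
def cam(n):
    i=arm.camera_info(n);return i
def rot(a):
    a=np.array(a,float)
    return a if a.shape==(3,3) else (R.from_euler('xyz',a).as_matrix() if a.size==3 else R.from_quat(a).as_matrix())
def ray(i,u,v):
    f=200/np.tan(np.radians(i['fovy'])/2)
    d=rot(i['attitude'])@np.array([(u-i['cx'])/f,(v-i['cy'])/f,1.]);return np.array(i['position'],float),d
def onz(i,u,v,z):
    p,d=ray(i,u,v);return p+d*(z-p[2])/d[2]
def cloud(i,depth):
    f=200/np.tan(np.radians(i['fovy'])/2)
    v,u=np.mgrid[:depth.shape[0],:depth.shape[1]]
    c=np.stack([(u-i['cx'])/f*depth,(v-i['cy'])/f*depth,depth],-1)
    return c@rot(i['attitude']).T+np.array(i['position'])
E
python3 - <<'E'
from h import *
for n in ['scene','side','wrist']:
    i=cam(n);p,d=arm.get_image(n);cv2.imwrite(f'pics/{n}0.png',p);np.savez(f'{n}0.npz',p=p,d=d,**{k:np.array(v) for k,v in i.items()});print(n,i)
print(arm.state())
E
```

```text
scene {'fovy': 48.159113704275036, 'cx': 309.65817361414844, 'cy': 200.24605907132616, 'position': array([-176.87778717, -712.21179925,  645.76009178]), 'attitude': array([-2.07710146, -0.00995204, -0.76815438])}
side {'fovy': 54.92290578945763, 'cx': 322.88010824417813, 'cy': 200.85762478316298, 'position': array([244.16248149, 702.21613855, 627.29753268]), 'attitude': array([-2.20407354, -0.00415497, -2.68231858])}
wrist {'fovy': 70.01050017867944, 'cx': 323.2719309146197, 'cy': 198.0048493560775, 'position': array([524.31322519,  66.34178811, 384.65488318]), 'attitude': array([ 2.88357769e+00,  1.06892589e-03, -7.53413343e-05])}
{'t': 0.15, 'joint_positions': array([-2.23435524e-01,  3.13296574e-01,  1.49822402e+00,  5.12452061e-06,
        1.33099767e+00, -2.23375519e-01]), 'joint_vel': array([-6.80169794e-05, -1.25852103e-03, -2.37106159e-03, -2.74860306e-04,
        9.45708549e-04,  1.91546999e-03]), 'effort': array([ 1.56247002e-03, -4.02303922e+01, -2.52316958e+01,  6.93405792e-02,
        3.44249513e-02, -9.17278635e-05]), 'tool_pos': array([5.24826783e+02, 9.80928590e-03, 2.38319791e+02]), 'tcp_rot': array([-3.14069114e+00, -2.09896844e-04,  1.57073501e+00]), 'ft_force': array([ 0.1006503 , -0.1098339 , -0.71211056]), 'ft_torque': array([-0.00124164,  0.00918143, -0.00801819]), 'finger_force': 0.0, 'width': 1.002886680108192}
```

View pics/scene0.png

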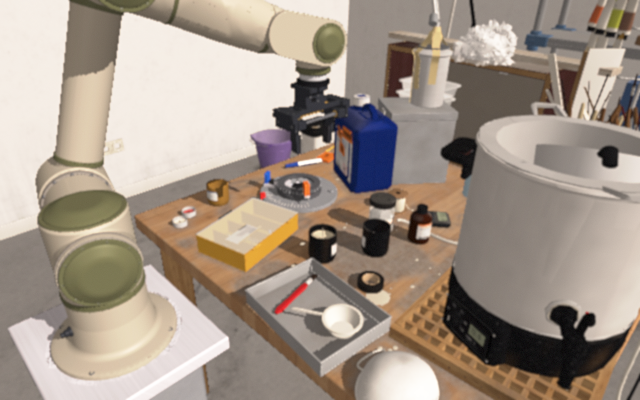

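View pics/wrist0.png

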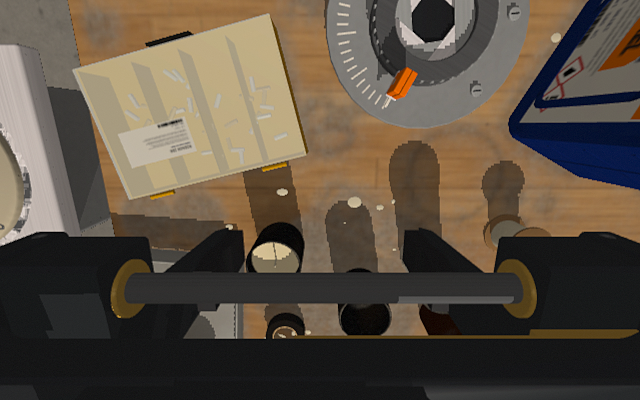

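View pics/side0.png

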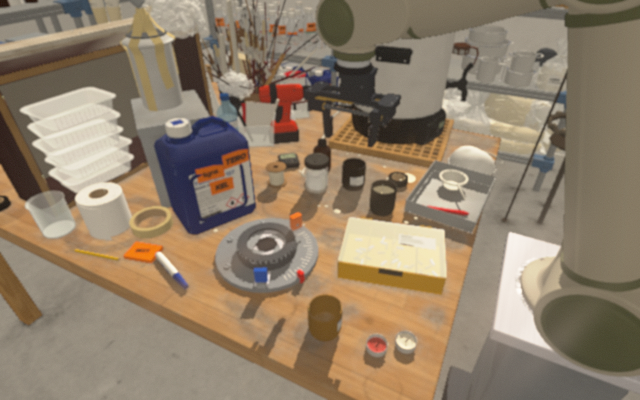

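The wrist view shows the orange paddle at (403,83) and its pointer at about (388,103). The side view shows the blue tab at (261,273), red tab (301,274), paddle (296,219), with the blue jerrycan right behind the jig. I'll measure from the side view and its depth.

```bash
cat >> h.py <<'E'
def blobs(p,d,i,box=None):
    h=cv2.cvtColor(p,cv2.COLOR_BGR2HSV);H,S,V=[h[...,k].astype(int) for k in range(3)]
    m={'orange':(H>5)&(H<16)&(S>200)&(V>150),'red':((H<4)|(H>176))&(S>190)&(V>110),'blue':(H>100)&(H<120)&(S>170)&(V>130)}
    C=cloud(i,d);out={}
    for k,a in m.items():
        n,l,s,c=cv2.connectedComponentsWithStats(a.astype(np.uint8))
        for j in range(1,n):
            if s[j,4]>12 and (box is None or (box[0]<c[j,0]<box[2] and box[1]<c[j,1]<box[3])):
                q=C[(l==j)&(d>0)]
                print(k,s[j],c[j].round(1),q.mean(0).round(1),q.min(0).round(0),q.max(0).round(0))
E
python3 - <<'E'
from h import *
for n,b in [('side',(200,190,340,300)),('scene',(230,150,350,220)),('wrist',(300,0,560,140))]:
    z=np.load(n+'0.npz');i={k:z[k] for k in ('fovy','cx','cy','position','attitude')}
    print(n);blobs(z['p'],z['d'],i,b)
    if n=='side':
        C=cloud(i,z['d']);P=C[z['d']>0]
        # top-view height map 
        for zl,zh in [(85,1000)]:
            Q=P[(P[:,2]>zl)&(P[:,0]>350)&(P[:,0]<900)&(P[:,1]>-50)&(P[:,1]<500)]
            g=(Q[:,:2]//40).astype(int)
            for k in np.unique(g,axis=0):
                s=(g==k).all(1)
                if s.sum()>15: print(k*40,s.sum(),Q[s,2].max().round())
        m=(abs(P[:,2]-12)<3)&(P[:,0]>450)&(P[:,0]<780)&(P[:,1]>60)&(P[:,1]<420)
        q=P[m];print(np.percentile(q,[1,50,99],axis=0))
E
```

```text
side
orange [291 213   9   6  29] [295.1 215.5] [606.8 107.9  76.1] [599.  97.  74.] [615. 121.  78.]
red [298 271   5  10  27] [300.5 274.5] [532.9 219.1  22.9] [529. 215.   5.] [539. 223.  30.]
[320  40] 70 508.0
[320  80] 166 537.0
[360  40] 452 530.0
[360  80] 517 536.0
[400 -40] 55 346.0
[400   0] 103 469.0
[400  40] 298 531.0
[400  80] 767 532.0
[440 -40] 171 347.0
[440   0] 643 347.0
[440  40] 899 528.0
[440  80] 95 529.0
[480 -40] 198 439.0
[480   0] 1322 444.0
[480  40] 1045 525.0
[520   0] 793 439.0
[520  40] 965 521.0
[560 -40] 184 347.0
[560   0] 600 427.0
[560  40] 293 517.0
[600 -40] 50 347.0
[600   0] 179 346.0
[720  40] 219 208.0
[720  80] 34 202.0
[760  40] 271 230.0
[760  80] 982 230.0
[760 120] 850 219.0
[800  40] 201 261.0
[800  80] 218 262.0
[800 120] 449 232.0
[800 160] 1216 229.0
[800 200] 396 216.0
[840  40] 71 259.0
[840  80] 215 267.0
[840 120] 353 269.0
[840 160] 417 267.0
[840 200] 429 219.0
[880 120] 57 268.0
[880 160] 223 268.0
[[455.71827139  69.49951496   9.44266698]
 [624.57160042 218.22029433  12.36470808]
 [767.18380774 341.45365858  14.79171274]]
scene
orange [321 153  12   9  65] [326.8 156.6] [893.3 298.5   8.9] [865. 274.   6.] [918. 328.  13.]
orange [304 183   4  11  32] [305.6 187.9] [598.4  98.4  63.4] [593.  93.  47.] [606. 109.  74.]
red [260 193   4   5  14] [261.9 194.9] [530.4 213.   20.7] [525. 210.  15.] [538. 217.  26.]
blue [266 172   4  10  31] [267.2 176.8] [592.2 262.8  41.4] [584. 258.  26.] [604. 269.  56.]
wrist
orange [388  67  29  32 388] [403.6  83.4] [605.5 104.7  74.4] [595.  92.  45.] [617. 120.  79.]
```

>>> move_arm(targets=[[[-1,0.9,0.3,0,0],[-1,0.9,0.3,0,0],[-1,0.9,0.3,0,0],[-1,0.9,0.3,0,0],[-1,0.9,0.3,0,0],[-1,0.9,0.3,0,0],[-1,0,0,0,0],[-1,0,0,0,0]]])

```text
t: 0.95
tool_pos: [569.8, 134.9, 238.3]
tcp_rot: [-3.141, 0.0, 1.572]
ft_force: [0.2, 0.8, 0.3]
width: 0.3
finger_force: 0.0
```

```bash
python3 - <<'E'
from h import *
i=cam('wrist');p,d=arm.get_image('wrist');cv2.imwrite('pics/wrist1.png',p)
np.savez('wrist1.npz',p=p,d=d,**{k:np.array(v) for k,v in i.items()})
blobs(p,d,i);s=arm.state();print(s['tool_pos'],s['tcp_rot'],s['width'],s['t'])
E
```

```text
orange [ 574    0   64   61 2620] [605.8  29.6] [898.6 306.1  11.9] [860. 274.   7.] [939. 337.  15.]
orange [571  45   2  13  17] [571.2  50.4] [868.5 285.8   5.2] [867. 278.   4.] [870. 292.   8.]
orange [347 198  20  23 231] [356.4 209. ] [606.5 106.9  76.3] [596.  94.  75.] [617. 120.  78.]
red [289 104  13  11 102] [294.9 109.2] [535.  216.6  27.8] [526. 211.  -0.] [543. 224.  30.]
blue [471   0  36  16 268] [492.2   5.9] [761.4 329.8  14. ] [738. 321.   9.] [776. 337.  19.]
blue [338  46  25  24 318] [349.5  57.3] [596.8 268.1  53.5] [584. 259.   2.] [610. 291.  60.]
[569.80477493 134.39528875 238.47190318] [-3.14100105e+00  2.79384007e-04  1.57063243e+00] 0.25010473346669576 1.0
```

View pics/wrist1.png

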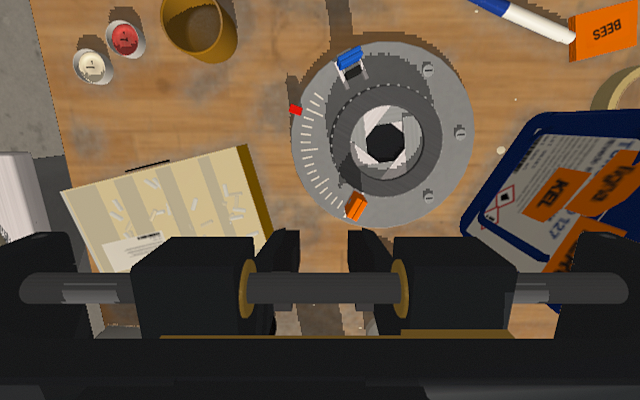

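The wrist view now shows the whole jig: disc around (385,135), paddle top (356,208), red tab (295,109), blue tab (349,57). Next I'll fit the axis and angles.

```bash
cat >> h.py <<'E'
def measure(p,d,i,axis=None):
    C=cloud(i,d);h=cv2.cvtColor(p,cv2.COLOR_BGR2HSV);H,S,V=[h[...,k].astype(int) for k in range(3)]
    if axis is None:
        g=(C[...,2]>9)&(C[...,2]<16)&(S<45)&(d>0)&(np.hypot(C[...,0]-640,C[...,1]-180)<140)
        n,l,s,c=cv2.connectedComponentsWithStats(g.astype(np.uint8));k=1+s[1:,4].argmax()
        ct=max(cv2.findContours((l==k).astype(np.uint8),0,cv2.CHAIN_APPROX_NONE)[0],key=len)[:,0]
        q=np.array([onz(i,u,v,12)[:2] for u,v in ct])
        from scipy.optimize import least_squares
        f=least_squares(lambda x:np.hypot(*(q-x[:2]).T)-x[2],[640,180,118],loss='soft_l1',f_scale=1)
        axis=f.x[:2];print('axis',f.x.round(1),'med res',np.median(abs(f.fun)).round(2))
    def top(mask,z):
        m=mask&(abs(C[...,2]-z)<4)&(np.hypot(C[...,0]-axis[0],C[...,1]-axis[1])<135)
        v,u=np.nonzero(m);P=np.array([onz(i,a,b,z)[:2] for a,b in zip(u,v)])
        c,_,_=cv2.minAreaRect(P.astype(np.float32));return P.mean(0),np.array(c)
    for nme,mk,z in [('paddle',(H>4)&(H<17)&(S>170),76),('red',((H<5)|(H>175))&(S>170),28),('blue',(H>98)&(H<122)&(S>140)&(V>80),56)]:
        try:
            for P in top(mk,z):
                r=P-axis;print(nme,P.round(1),'r',np.hypot(*r).round(1),'dir',np.arctan2(r[1],r[0]).round(4))
        except Exception as e: print(nme,e)
    return axis
E
python3 - <<'E'
from h import *
z=np.load('wrist1.npz');i={k:z[k] for k in ('fovy','cx','cy','position','attitude')}
a=measure(z['p'],z['d'],i)
# white pointer pixels near the paddle
p,d=z['p'],z['d'];h=cv2.cvtColor(p,cv2.COLOR_BGR2HSV);print(h[205:228,335:362,2][::3])
cv2.imwrite('pics/c1.png',cv2.resize(p[30:235,270:480],None,fx=2.8,fy=2.8,interpolation=cv2.INTER_CUBIC))
E
```

```text
axis [644.5 176.9 115.7] med res 0.7
paddle [606.6 107.3] r 79.3 dir -2.0698
paddle [606.4 107.3] r 79.3 dir -2.0717
red [535.1 216.3] r 116.2 dir 2.7957
red [535.2 216.1] r 116.1 dir 2.7973
blue [597.1 268.9] r 103.6 dir 2.0463
blue [597.1 268.9] r 103.5 dir 2.0465
[[131 130 133 174 222 166 126 136 133 117 119 121 122 120 122 120 117 133
  201 236 232 234 239 239 174 183 233]
 [133 143 181 172 130 135 138 137 139 143 117 120 121 120 117 126 184 237
  234 234 240 239 179 168 233 234 233]
 [135 134 135 134 137 138 139 134 155 213 137 116 116 119 167 233 237 235
  238 242 215 142 228 238 234 237 242]
 [136 137 137 136 135 136 134 133 122 159 226 138 145 222 240 237 239 243
  227 141 214 238 235 238 243 235 139]
 [172 163 149 134 132 131 130 138 173 206 206 126 184 238 239 255 237 170
  200 238 236 238 246 252 155 137 134]
 [174 176 178 178 179 179 175 164 155 144 136 133 135 135 134 132 132 136
  183 233 249 247 195 136 133 137 141]
 [165 165 167 165 164 164 165 167 166 167 167 168 169 165 158 151 148 143
  137 134 130 132 133 135 137 137 139]
 [162 165 165 163 162 161 163 166 164 163 165 165 166 166 167 169 169 170
  169 172 172 172 174 177 175 176 167]]
```

View pics/c1.png

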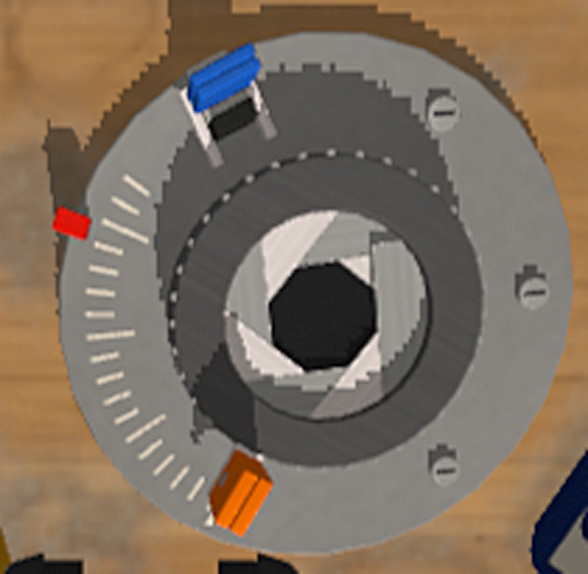

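Radii fit well (paddle 79, red 116, blue 104). The lever must turn 1.416 rad clockwise. I'll go behind the paddle, with tool x along the push direction and tool y radial.

>>> move_arm(targets=[[[-1,-0.54,0.8,0,0],[-1,-0.54,0.8,0,0],[-1,-0.54,0.8,0,0],[-1,0,0,0,-1],[-1,0,0,0,-1],[-1,0,0,0,-1],[-1,0,0,0,-1],[-1,0,0,0,-1],[-1,0,0,0,-1],[-1,0,0,0,-1],[-1,0,0,0,-1],[-1,0,0,0,-1]]])

```text
t: 2.2
tool_pos: [629.8, 93.3, 238.8]
tcp_rot: [-3.141, -0.0, 2.358]
ft_force: [-0.1, 0.2, 0.3]
width: 0.004
finger_force: 0.0
```

>>> move_arm(targets=[[[-1,0,0,0.7,-1],[-1,0,0,0.7,-1],[-1,0,0,0.7,-1],[-1,0,0,0.7,-0.27],[-1,0,0,0.7,0],[-1,0,0,0.7,0],[-1,0,0,0.7,0],[-1,0,0,0,0],[-1,0,0,0,0]]])

```text
t: 3.1
tool_pos: [630.1, 93.7, 116.8]
tcp_rot: [3.142, 0.0, 2.641]
ft_force: [0.3, 0.3, -0.5]
width: 0.003
finger_force: 0.0
```

```bash
python3 - <<'E'
from h import *
s=arm.state();print(s['t'],s['tool_pos'],s['tcp_rot'],s['width'],s['joint_positions'])
i=cam('side');p,d=arm.get_image('side');cv2.imwrite('pics/s2.png',cv2.resize(p[90:310,170:420],None,fx=2.6,fy=2.6,interpolation=cv2.INTER_CUBIC))
E
```

```text
3.1 [630.08478771  93.73575276 116.83440843] [3.14156562e+00 2.31003333e-04 2.64070126e+00] 0.0025942047409227894 [-3.58836677e-02  6.64766232e-01  1.28145070e+00 -8.53821664e-05
  1.19515712e+00 -1.10575729e+00]
```

View pics/s2.png

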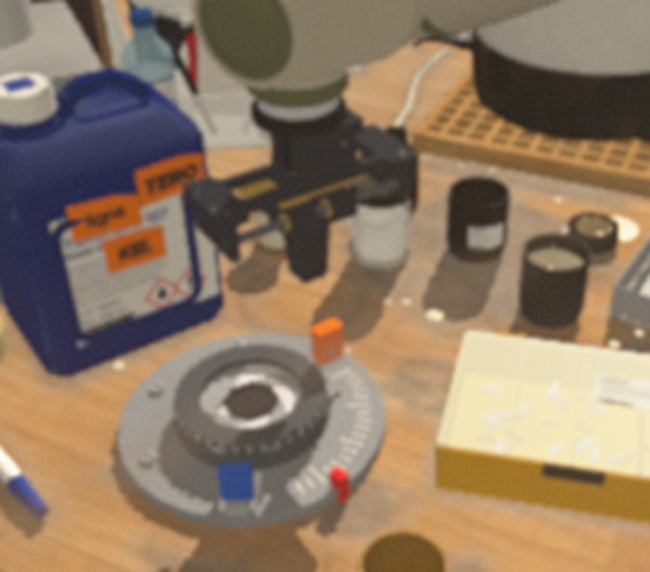

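The fingers are shut and clear, standing behind the orange paddle, with the body clear of the jerrycan. Now I descend and approach contact.

>>> move_arm(targets=[[[-1,0,0,0.67,0],[-1,0,0,0.67,0],[-1,0,0,0.67,0],[-1,0,0,0.67,0],[-1,0,0,0,0],[-1,0.1,0,0,0],[-1,0.1,0,0,0],[-1,0.1,0,0,0],[-1,0,0,0,0]]])

```text
t: 4.05
tool_pos: [623.5, 98.2, 50.1]
tcp_rot: [3.141, 0.001, 2.642]
ft_force: [0.2, 0.4, 0.1]
width: 0.003
finger_force: 0.0
```

>>> move_arm(targets=[[[-1,0.05,0,0,0],[-1,0.05,0,0,0],[-1,0.05,0,0,0],[-1,0,0,0,0],[-1,0,0,0,0]]])

```text
t: 4.55
tool_pos: [620.5, 99.7, 49.6]
tcp_rot: [3.141, 0.001, 2.641]
ft_force: [4.0, -2.7, 3.0]
width: 0.005
finger_force: 2.2
```

```bash
python3 - <<'E'
import numpy as np
for off in (15,17,19):
  for deg in (1,2,2.5,4):
    a=np.radians(deg);c=np.array([-off,-80.]);print(off,deg,((np.array([[np.cos(a),-np.sin(a)],[np.sin(a),np.cos(a)]])@c-c)/25).round(4))
E
```

```text
15 1 [ 0.0559 -0.01  ]
15 2 [ 0.112 -0.019]
15 2.5 [ 0.1402 -0.0231]
15 4 [ 0.2247 -0.0341]
17 1 [ 0.056  -0.0114]
17 2 [ 0.1121 -0.0218]
17 2.5 [ 0.1402 -0.0266]
17 4 [ 0.2249 -0.0396]
19 1 [ 0.056  -0.0128]
19 2 [ 0.1121 -0.0246]
19 2.5 [ 0.1403 -0.0301]
19 4 [ 0.2251 -0.0452]
```

Contact at 4.8 N. Now the arc, 2.5° per row.

>>> move_arm(targets=[[[-1,0.14,-0.026,0,0.5],[-1,0.14,-0.026,0,0.5],[-1,0.14,-0.026,0,0.5],[-1,0.14,-0.026,0,0.5],[-1,0.14,-0.026,0,0.5],[-1,0.14,-0.026,0,0.5],[-1,0.14,-0.026,0,0.5],[-1,0.14,-0.026,0,0.5],[-1,0.14,-0.026,0,0.5],[-1,0.14,-0.026,0,0.5],[-1,0.14,-0.026,0,0.5],[-1,0.14,-0.026,0,0.5]]])

```text
t: 5.75
tool_pos: [584.9, 122.3, 49.4]
tcp_rot: [3.14, 0.001, 2.116]
ft_force: [5.8, -1.8, 1.7]
width: 0.007
finger_force: 2.6
```

>>> move_arm(targets=[[[-1,0.14,-0.026,0,0.5],[-1,0.14,-0.026,0,0.5],[-1,0.14,-0.026,0,0.5],[-1,0.14,-0.026,0,0.5],[-1,0.14,-0.026,0,0.5],[-1,0.14,-0.026,0,0.5],[-1,0.14,-0.026,0,0.5],[-1,0.14,-0.026,0,0.5],[-1,0.14,-0.026,0,0.5],[-1,0.14,-0.026,0,0.5],[-1,0,0,0,0],[-1,0,0,0,0]]])

```text
t: 6.95
tool_pos: [565.8, 152.7, 48.8]
tcp_rot: [-3.14, -0.0, 1.682]
ft_force: [1.6, -1.1, 0.3]
width: 0.004
finger_force: 1.0
```

```bash
python3 - <<'E'
from h import *
ax=np.array([644.5,176.9]);s=arm.state();ps=s['tcp_rot'][2];r=s['tool_pos'][:2]-ax
print(s['t'],s['tool_pos'],ps,'tool frame',r@[np.cos(ps),np.sin(ps)],r@[np.sin(ps),-np.cos(ps)],'lever dir by tool',ps+np.pi/2,s['ft_force'])
for n in ('scene','side','wrist'):
    i=cam(n);p,d=arm.get_image(n);print(n);measure(p,d,i,ax)
    np.savez(n+'3.npz',p=p,d=d,**{k:np.array(v) for k,v in i.items()});cv2.imwrite(f'pics/{n}3.png',p)
E
```

```text
6.95 [565.82175199 152.65211408  48.84825564] 1.6820404421912536 tool frame -15.363552841871316 -80.88379272480253 lever dir by tool 3.25283676898615 [ 1.57765248 -1.09589962  0.26980441]
scene
paddle [547.5 162.4] r 98.1 dir -2.9934
paddle [547.5 162.4] r 98.1 dir -2.9935
red [530.3 211. ] r 119.2 dir 2.8513
red [530.4 210.4] r 118.9 dir 2.8561
blue OpenCV(4.12.0) /io/opencv/modules/imgproc/src/convhull.cpp:143: error: (-215:Assertion failed) total >= 0 && (depth == CV_32F || depth == CV_32S) in function 'convexHull'

side
paddle [562.3 174.1] r 82.3 dir -3.1077
paddle [562.6 173.6] r 82.0 dir -3.1015
red [534.2 219.1] r 118.1 dir 2.776
red [534.1 218.6] r 118.0 dir 2.7805
blue [594.7 272.1] r 107.4 dir 2.0532
blue [594.8 272.2] r 107.5 dir 2.0511
wrist
paddle [564.  172.4] r 80.6 dir -3.0855
paddle [564.4 172.3] r 80.2 dir -3.0837
red [535.2 216.4] r 116.3 dir 2.7949
red [535.2 216.2] r 116.1 dir 2.7965
blue [595.8 268. ] r 103.3 dir 2.0617
blue [596.4 268.5] r 103.5 dir 2.0539
```

>>> move_arm(targets=[[[-1,0.14,-0.024,0,0.5],[-1,0.14,-0.024,0,0.5],[-1,0.14,-0.024,0,0.5],[-1,0.14,-0.024,0,0.5],[-1,0.14,-0.024,0,0.5],[-1,0.14,-0.024,0,0.5],[-1,0.056,-0.01,0,0.2],[-1,0.056,-0.01,0,0.2],[-1,0.056,-0.01,0,0.2],[-1,0,0,0,0],[-1,0,0,0,0]]])

```text
t: 8.2
tool_pos: [562.4, 177.5, 48.9]
tcp_rot: [-3.141, 0.001, 1.368]
ft_force: [1.9, -4.8, -1.4]
width: 0.008
finger_force: 2.1
```

```bash
cat > m.py <<'E'
from h import *
ax=np.array([644.5,176.9]);s=arm.state();ps=s['tcp_rot'][2];r=s['tool_pos'][:2]-ax
print(s['t'],s['tool_pos'],ps,'tool frame',r@[np.cos(ps),np.sin(ps)],r@[np.sin(ps),-np.cos(ps)],'lever dir by tool',ps+np.pi/2,s['ft_force'])
for n in ('side','wrist'):
    i=cam(n);p,d=arm.get_image(n);print(n);measure(p,d,i,ax)
    cv2.imwrite(f'pics/{n}L.png',p)
C=cloud(i,d)
x=i['position'];
cv2.imwrite('pics/crop%d.png'%int(s['t']*100),cv2.resize(p[0:260,200:480],None,fx=2.3,fy=2.3,interpolation=cv2.INTER_CUBIC));print('crop%d'%int(s['t']*100))
E
python3 m.py
```

```text
8.2 [562.35539306 177.47349969  48.90920264] 1.368003863113985 tool frame -15.982616030599287 -80.57680396077292 lever dir by tool 2.9388001899088816 [ 1.91217593 -4.81670407 -1.43082195]
side
paddle [564.8 198.1] r 82.5 dir 2.8815
paddle [565.  197.6] r 82.2 dir 2.8865
red [533.8 219.7] r 118.7 dir 2.7728
red [533.5 219.7] r 119.0 dir 2.7733
blue [594.3 270.5] r 106.2 dir 2.0633
blue [595.4 271.5] r 106.6 dir 2.05
wrist
paddle [566.4 196.5] r 80.6 dir 2.896
paddle [566.8 196.3] r 80.0 dir 2.897
red [535.3 216.6] r 116.2 dir 2.7926
red [535.4 216.5] r 116.1 dir 2.7938
blue [596.9 269.2] r 103.9 dir 2.0465
blue [596.8 269.1] r 103.8 dir 2.0484
crop819
```

>>> move_arm(targets=[[[-1,0.05,-0.009,0,0.18],[-1,0.05,-0.009,0,0.18],[-1,0.05,-0.009,0,0.18],[-1,0.05,-0.009,0,0.18],[-1,0.05,-0.009,0,0.18],[-1,0,0,0,0],[-1,0,0,0,0]]])

```text
t: 9.0
tool_pos: [562.7, 184.1, 49.0]
tcp_rot: [-3.141, 0.0, 1.289]
ft_force: [0.9, -4.0, -2.9]
width: 0.006
finger_force: 1.8
```

```bash
python3 m.py; ls pics
```

```text
9.0 [562.70346833 184.07271827  48.96747458] 1.2893618806977443 tool frame -15.827144090030341 -80.57060251933052 lever dir by tool 2.860158207492641 [ 0.89233153 -3.95440859 -2.87031775]
side
paddle [566.  204.3] r 83.1 dir 2.8062
paddle [566.3 204.2] r 82.8 dir 2.8057
red [533.7 219.6] r 118.8 dir 2.7735
red [533.5 219.8] r 119.0 dir 2.7728
blue [593.8 270.2] r 106.2 dir 2.069
blue [594.8 270.7] r 106.1 dir 2.0578
wrist
paddle [568.2 202.6] r 80.5 dir 2.8163
paddle [568.6 202.4] r 80.1 dir 2.8172
red [535.4 216.7] r 116.1 dir 2.7916
red [535.6 216.5] r 115.8 dir 2.793
blue [597.  269.3] r 103.9 dir 2.0452
blue [596.9 269.1] r 103.8 dir 2.0475
crop900
c1.png
crop819.png
crop900.png
s2.png
scene0.png
scene3.png
side0.png
side3.png
sideL.png
wrist0.png
wrist1.png
wrist3.png
wristL.png
```

View pics/crop900.png

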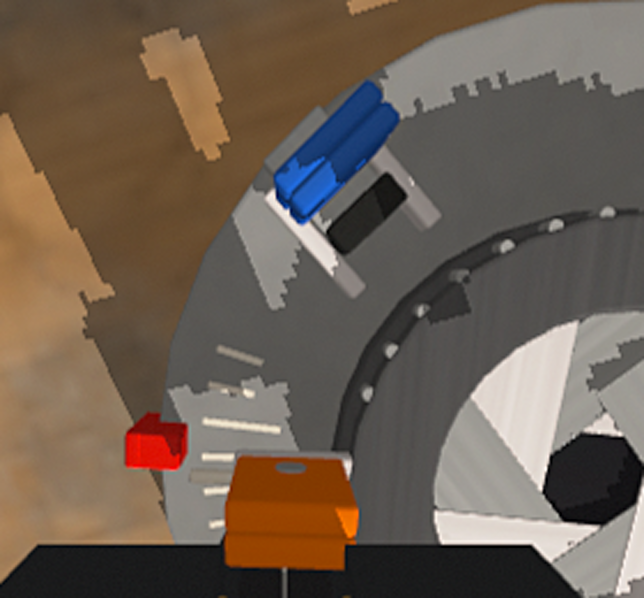

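>>> move_arm(targets=[[[-1,-0.3,0,0,0],[-1,-0.6,0,0,0],[-1,-0.6,0,-0.5,0],[-1,0,0,-0.9,0],[-1,0,0,-0.9,0],[-1,0,0,-0.5,0],[-1,0,0,0,0],[-1,0,0,0,0]]])

```text
t: 9.9
tool_pos: [552.1, 147.9, 118.5]
tcp_rot: [-3.141, 0.0, 1.289]
ft_force: [0.7, 0.8, -0.1]
width: 0.002
finger_force: 0.0
```

```bash
cat >> m.py <<'E'
h=cv2.cvtColor(p,cv2.COLOR_BGR2HSV)
rr=C[...,:2]-ax;rad=np.hypot(rr[...,0],rr[...,1]);ang=np.arctan2(rr[...,1],rr[...,0])%(2*np.pi)
m=(C[...,2]>33)&(C[...,2]<40)&(rad>94)&(rad<108)&(abs(ang-2.8)<.25)&(h[...,1]<120)
print('pointer px',m.sum(),'ang mean',ang[m].mean().round(4) if m.any() else 0,'r',rad[m].min() if m.any() else 0,rad[m].max() if m.any() else 0)
E
python3 m.py
```

```text
9.9 [552.12385606 147.90021127 118.50708982] 1.2888953557623513 tool frame -53.55250793855214 -80.66268412353219 lever dir by tool 2.859691682557248 [ 0.65949993  0.76137531 -0.06489653]
side
paddle [566.8 203.9] r 82.3 dir 2.8069
paddle [567.1 204.4] r 82.1 dir 2.8008
red [533.8 219.7] r 118.7 dir 2.7728
red [533.5 219.8] r 119.0 dir 2.7728
blue [596.9 271.1] r 105.5 dir 2.0391
blue [596.2 271.4] r 106.1 dir 2.0432
wrist
paddle [568.3 201.7] r 80.1 dir 2.8268
paddle [568.2 201.7] r 80.2 dir 2.8278
red [535.1 216.2] r 116.2 dir 2.7964
red [535.2 216.3] r 116.2 dir 2.796
blue [596.9 268.9] r 103.6 dir 2.0477
blue [596.7 268.9] r 103.7 dir 2.0497
crop990
pointer px 59 ang mean 2.8275 r 95.22509500002009 104.6517745172526
```

Clean view: pointer and paddle both at 2.8275, red at 2.796. There are 0.031 rad left, so I return and push 1.8° more.

>>> move_arm(targets=[[[-1,0,0,0.7,0],[-1,0,0,0.7,0],[-1,0,0,0.7,0],[-1,0,0,0.7,0],[-1,0.5,0,0,0],[-1,0.5,0,0,0],[-1,0.3,0,0,0],[-1,0.2,0,0,0],[-1,0,0,0,0],[-1,0.05,-0.009,0,0.18],[-1,0.05,-0.009,0,0.18],[-1,0,0,0,0]]])

```text
t: 11.2
tool_pos: [563.2, 186.3, 49.4]
tcp_rot: [-3.142, 0.0, 1.256]
ft_force: [-1.2, -3.2, 2.5]
width: 0.006
finger_force: 1.7
```

>>> move_arm(targets=[[[-1,0,0,0,0],[-1,-0.3,0,0,0],[-1,-0.6,0,0,0],[-1,-0.6,0,-0.5,0],[-1,0,0,-0.9,0],[-1,0,0,-0.9,0],[-1,0,0,-0.5,0],[-1,0,0,0,0],[-1,0,0,0,0]]])

```text
t: 12.1
tool_pos: [551.3, 150.7, 118.4]
tcp_rot: [-3.141, 0.0, 1.257]
ft_force: [-0.5, -0.3, -0.2]
width: 0.002
finger_force: 0.0
```

```bash
python3 m.py
```

```text
12.1 [551.25183076 150.71138847 118.36640547] 1.257370649511433 tool frame -53.662983188962315 -80.63094118071669 lever dir by tool 2.8281669763063295 [-0.53459309 -0.32760018 -0.17976101]
side
paddle [567.3 206. ] r 82.5 dir 2.781
paddle [568.1 205.9] r 81.7 dir 2.7791
red [533.6 219.8] r 118.9 dir 2.7727
red [533.5 219.8] r 119.0 dir 2.7728
blue [596.2 270.9] r 105.7 dir 2.0453
blue [596.  271.3] r 106.1 dir 2.045
wrist
paddle [568.9 203.8] r 80.2 dir 2.7998
paddle [568.9 203.7] r 80.2 dir 2.8004
red [535.2 216.3] r 116.1 dir 2.7959
red [535.2 215.9] r 116.1 dir 2.7986
blue [596.9 268.9] r 103.6 dir 2.0481
blue [596.8 268.8] r 103.5 dir 2.0497
crop1210
pointer px 54 ang mean 2.8037 r 95.21608138801204 104.51634299779126
```

The pointer is within about 0.5 mm of the tab. Now I go to the outer side of the lock, pushing with tool −x.

>>> move_arm(targets=[[[-1,0.74,-0.077,0,0],[-1,0.74,-0.077,0,0],[-1,0.74,-0.077,0,0],[-1,0.74,-0.077,0,0],[-1,0.74,-0.077,0,0],[-1,0.74,-0.077,0,0],[-1,0.74,-0.077,0,0],[-1,0.74,-0.077,0,0],[-1,0,0,0,-1],[-1,0,0,0,-1],[-1,0,0,0,-1],[-1,0,0,0,-1]]])

```text
t: 13.4
tool_pos: [582.3, 296.5, 117.9]
tcp_rot: [-3.14, 0.0, 1.61]
ft_force: [-0.3, 0.4, -0.2]
width: 0.006
finger_force: 0.0
```

>>> move_arm(targets=[[[-1,0,0,0,-1],[-1,0,0,0,-1],[-1,0,0,0,-1],[-1,0,0,0,-1],[-1,0,0,0,-1],[-1,0,0,0,0],[-1,0,0,0,0]]])

```text
t: 14.1
tool_pos: [582.4, 296.5, 118.4]
tcp_rot: [-3.14, -0.0, 2.041]
ft_force: [-0.1, 0.4, 0.5]
width: 0.009
finger_force: 0.0
```

```bash
python3 - <<'E'
from h import *
ax=np.array([644.5,176.9]);s=arm.state();ps=s['tcp_rot'][2];r=s['tool_pos'][:2]-ax
print(s['t'],s['tool_pos'],ps,'tool frame',r@[np.cos(ps),np.sin(ps)],r@[np.sin(ps),-np.cos(ps)],s['joint_positions'])
i=cam('side');p,d=arm.get_image('side');cv2.imwrite('pics/s5.png',cv2.resize(p[130:400,150:450],None,fx=2.1,fy=2.1,interpolation=cv2.INTER_CUBIC))
E
```

```text
14.1 [582.41286728 296.45964395 118.4313371 ] 2.040691317099493 tool frame 134.71387040465402 -1.2221418756112528 [ 2.91926224e-01  6.99028043e-01  1.21627960e+00 -6.00408599e-07
  1.22749561e+00 -1.77968691e-01]
```

View pics/s5.png

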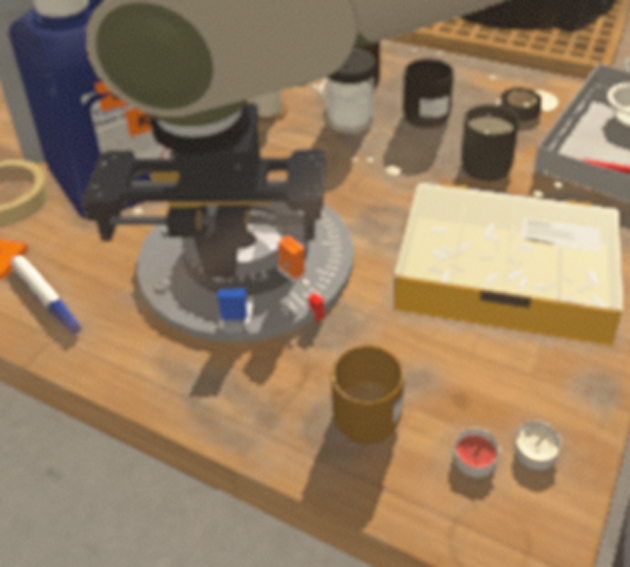

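The tool is outside the blue tab with everything clear. Descend and push inward.

>>> move_arm(targets=[[[-1,0,0,0.66,0],[-1,0,0,0.66,0],[-1,0,0,0.66,0],[-1,0,0,0.66,0],[-1,0,0,0.66,0],[-1,0,0,0,0],[-1,-0.2,0,0,0],[-1,-0.2,0,0,0],[-1,-0.1,0,0,0],[-1,-0.1,0,0,0],[-1,-0.1,0,0,0],[-1,0,0,0,0]]])

```text
t: 15.35
tool_pos: [590.8, 280.9, 37.1]
tcp_rot: [3.141, -0.0, 2.043]
ft_force: [0.2, -0.2, 0.9]
width: 0.008
finger_force: 0.0
```

>>> move_arm(targets=[[[-1,-0.1,0,0,0],[-1,-0.1,0,0,0],[-1,-0.1,0,0,0],[-1,-0.1,0,0,0],[-1,-0.1,0,0,0],[-1,-0.1,0,0,0],[-1,0,0,0,0]]])

```text
t: 16.05
tool_pos: [597.7, 267.1, 36.6]
tcp_rot: [-3.142, 0.0, 2.043]
ft_force: [-0.3, 0.6, 0.3]
width: 0.008
finger_force: 0.1
```

>>> move_arm(targets=[[[-1,-0.05,0,0,0],[-1,-0.05,0,0,0],[-1,0,0,0,0]]])

```text
t: 16.35
tool_pos: [598.1, 266.0, 36.6]
tcp_rot: [-3.141, -0.001, 2.043]
ft_force: [-1.7, 6.4, 2.3]
width: 0.003
finger_force: 3.3
```

>>> move_arm(targets=[[[-1,-0.06,0,0,0],[-1,0,0,0,0],[-1,0,0,0,0]]])

```text
t: 16.65
tool_pos: [598.2, 265.9, 36.6]
tcp_rot: [-3.141, -0.003, 2.044]
ft_force: [-5.2, 10.9, 1.6]
width: 0.007
finger_force: 6.2
```

Firmly at the stop (12 N, no movement). Retreat outward, rise, and check.

>>> move_arm(targets=[[[-1,0.3,0,0,0],[-1,0.5,0,0,0],[-1,0.5,0,0,0],[-1,0,0,-0.9,0],[-1,0,0,-0.9,0],[-1,0,0,-0.9,0],[-1,0,0,-0.9,0],[-1,0,0,0,1],[-1,0,0,0,1],[-1,0,0,0,1],[-1,0,0,0,1],[-1,0,0,0,1]]])

```text
t: 17.85
tool_pos: [584.1, 293.5, 126.6]
tcp_rot: [-3.141, 0.0, 1.603]
ft_force: [-1.2, 0.0, -0.3]
width: 0.002
finger_force: 0.0
```

>>> move_arm(targets=[[[-1,-0.9,0,0,1],[-1,-0.9,0,-0.9,1],[-1,-0.9,0,-0.9,1],[-1,-0.9,0,-0.9,1],[-1,-0.9,0,0,0],[-1,-0.9,0,0,0],[-1,-0.5,0,0,0],[-1,0,0,0,0],[-1,0,0,0,0]]])

```text
t: 18.75
tool_pos: [558.4, 149.7, 194.2]
tcp_rot: [3.142, -0.0, 1.258]
ft_force: [0.1, 0.9, 0.9]
width: 0.003
finger_force: 0.0
```

```bash
python3 m.py
```

```text
18.75 [558.36998536 149.71870768 194.21586825] 1.257617564586461 tool frame -52.394476501028784 -73.56643872225773 lever dir by tool 2.8284138913813575 [0.09844688 0.90601784 0.91570037]
side
paddle [567.4 206. ] r 82.4 dir 2.7804
paddle [567.5 206.2] r 82.3 dir 2.7782
red [533.6 219.5] r 118.7 dir 2.775
red [533.5 219.8] r 119.0 dir 2.7728
blue [601.4 253.9] r 88.2 dir 2.0811
blue [603.2 254.6] r 88.0 dir 2.0594
wrist
paddle [568.8 203.8] r 80.3 dir 2.8007
paddle [569.  203.7] r 80.1 dir 2.801
red [535.3 216.4] r 116.1 dir 2.7941
red [535.3 216.1] r 116.0 dir 2.797
blue [605.1 253. ] r 85.7 dir 2.0481
blue [605.2 253. ] r 85.7 dir 2.0475
crop1875
pointer px 28 ang mean 2.8037 r 95.43838943381148 104.9457330790215
```

```bash
python3 -c "
from plant import arm
print(arm.finish_job())"
```

```text
the job is handed in; nothing more can be done
None
```

The job is handed in at about 19 s: the pointer sits within about 0.5 mm of the red tab's middle, the blue lock tab is fully in (18 mm, against its stop), and the arm only pushed and touched nothing else.

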